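# Tag the bar, seat the gas valve and open it two turns

## Task

Hang the yellow saddle tag astride the horizontal tag bar and let go of it, so that everyone sees the gas valve is in use. Then take the black crank handle of the red valve wheel, turn the wheel clockwise until it is fully closed against its stop, and open it again by exactly two full turns counter-clockwise. Finish still gripping the handle at that setting, with the tag hanging and the jar, the brass chuck and the stack of can ends left where they stand.

Things in the scene. Friction and masses are not known exactly. Their poses are not given: they have to be found in the camera images.
- tag: Yellow saddle tag of rigid 3 mm sheet, loose, 60 g: an upside-down U channel 70 mm long (y axis), 36 mm wide outside, 30 mm inside (x), 58 mm high (z), green ring mark on its sides. Stands on its two lower edges on the sink cover, 11 mm above the table; drops over a bar along its y axis. Origin: centre of its underside. On the bar its origin is about 71 mm above the table.
- rail: Tag bar, fixed on the table: a round horizontal bar 12 mm thick on two posts about 180 mm apart, running along this body's y axis. Origin: on the table under the middle of the bar; the bar's axis is 120 mm above the table (top at 126 mm). At yaw 0 its y axis is the world's y.
- valve: Gas valve, fixed on the white sink cover (its top is 11 mm above the table): steel body on a round base plate, brass bonnet, stem upright. Origin: centre of its underside, 11 mm above the table, on the stem's axis. Everything of it lies below the wheel's rim.
- hub (a point): Centre of the red handwheel, on the stem's axis, 152 mm above the table at the top of the hub. The rim is 121 mm across and its top is 151 mm above the table; nothing of the valve but the handle rises above 154 mm.
- handle: Black upright crank handle on the wheel's rim, 55 mm from the wheel's axis, 22 mm thick, 42 mm high. Origin: centre of its lower end, 153 mm above the table; its top is 195 mm above the table. It spins freely on its own pin, so that a gripper holding it can go round the hub in a circle without turning.
- wheel (a joint): Turn of the valve wheel in rad, 0 = fully closed (hard stop), growing counter-clockwise seen from above as the valve opens; one full turn is 6.283. At the start it is 0.3 to 0.8 turns open. Stiff enough to stay where it is left: it takes about 2 N at the handle.
- jar: Sample jar with black lid on the sink cover, 62 mm across, 92 mm high, loose bystander; origin at the centre of its underside.
- chuck: Brass-coloured spare seaming chuck, 55 mm across, 56 mm high, loose bystander; origin at the centre of its underside.
- can_ends: Small stack of can ends, 66 mm across, 16 mm high, loose bystander; origin at the centre of its underside.

How it is judged:
By the outcome, as a careful person would: the job done as asked, in the order asked, and still so for the second after the job is handed in, while the arm keeps its last pose, push and grip.
It also fails if it takes over 72 s, if anything falls off the work surface, if the arm or the gripper's body presses on something with over 40 N, if the wrist force passes 120 N, or if a joint passes its speed limit or range.

## Robot

A 6-joint arm with a two-finger parallel gripper is mounted at the origin on a cart in front of the work surface, level with it; the furniture and walls round the work are solid. World frame = base frame: x ahead of the robot, y to its left, z up, the work surface at z = 0. Lengths are in mm, angles in rad, forces in N, time in s.
With the tool pointing down it reaches from about 350 to 875 mm from the base axis. Payload 4.2 kg.
Tool frame: the origin (TCP) lies midway between the tips of the shut fingers; the grasp point (between the pads) lies 19 mm behind it (arm.grasp_offset is the distance from the TCP to the grasp point, in mm); z points along the fingers, y is the direction in which the jaws open and shut (so a half turn about z gives the same grasp; the last joint's range is limited). The gripper opens to 85 mm and grips with 20 to 120 N. Pads are 22 mm wide; open, the fingers measure 114 mm over their backs; the gripper's body (76 mm by 85 mm) begins 54 mm behind the grasp point. The pads swing forward as they close: fully open they stand 13 mm farther back than shut.
Start: joints at [1.364, 0.385, 0.008, 0, -1.194, -0.259], TCP at [280.677, 558.408, 199.112] pointing down, gripper open.
Joint ranges: [-3.14, 3.14], [-1.21, 2.06], [-1.07, 1.41], [-3.16, 2.05], [-2.99, -0.16], [-3.1, 3.1]. Speed limits (rad/s): [2.79, 2.79, 3.14, 3.14, 3.14, 3.14].

## Interface

Orientations are given as a unit quaternion [x, y, z, w].
In Python, from bench import arm gives the robot as it stands.
- The arm moves only by the tool move_arm, never from a script. Its argument "moves" is a list of rows, each an object with "gripper": the gripper's target within -1 to 1 (fully open at 1, half-way at 0, shut at -1); "xyz": the shift along the tool's x, y, z in cm, a list of three; "angular": the turn, a rotation vector about the tool's x, y, z in rad, a list of three. In form: [{"gripper": gripper, "xyz": [dx, dy, dz], "angular": [wx, wy, wz]}, ...]. A call has 1 to 10 rows; each row is the pose to reach, as a shift and turn from the pose commanded when the call began, along the tool's axes at that moment; what a row does not reach only later rows make up. A row lasts 1/8 s, in which the tool goes at most 62.5 mm and 10.7 degrees, less where a joint would pass 70% of its speed; a pose out of reach is approached as far as the arm can. A call with a gripper value outside its range is refused whole. The fingers move at their own pace and stop on an object; the grip force is fixed at half the most. Time passes only in rows, so rows that repeat a pose let the fingers close. It gives the time, the measured TCP pose, the force and the opening at its end, in the units of the state.
- arm.read_state(): the state, without advancing time (a new reading comes with each control period).
- arm.get_image(name): name is "scene" or "top" or "wrist"; returns (picture, depth): 400x640x3 uint8, blue, green, red; 400x640 float32, mm along the optical axis (not along the pixel's ray), 0 where there is no reading.
- arm.get_calibration(name): a dict with "camera_matrix" (3x3 intrinsics, pixels), "R" (3x3) and "t" (3): a world point X has camera coordinates R X + t. Camera axes: x right, y down, z forward; pixel columns grow to the right and rows downward; lengths in mm; the calibration is good to about 2 mm. A picture is of the moment at which its call begins: read the wrist's pose just before it. get_calibration takes no time and is no camera call; for the wrist camera it gives the pose at the moment of the call.
- arm.job_done(): hands the job in, once; it reports no verdict.
The state is a dict: "clock": time; "joints": joint angles; "joint_vel": joint speeds; "joint_efforts": joint torques, N m; "position": TCP position; "ee_rot": TCP orientation; "contact_force": force on the tool from outside, world axes, zero at the start; "wrist_torque": the same for the moment, N m; "gripper_width": finger opening in mm.
Only numpy, scipy, OpenCV 4.12 (cv2) and the standard library are available. Lean on these libraries where they do the work, as an engineer would, in place of code of your own. Each camera call takes 0.05 s, during which the arm holds its last target. There are 200 camera calls.

## Working session

There is one attempt and no reset: what is moved stays moved. The work goes in short steps, Python scripts to look and compute and a tool call to move; the robot and the scene stay as the last step left them, time stands still between calls to the robot, and variables do not carry over. Pictures are saved under pics/ and viewed, about 8 in all and at most 12, crops included, and the job is handed in when it is done.

Besides the shell and the picture viewer there is one more tool, called after ">>>" by a JSON object that holds its "api" and its "payload". move_arm: Moves the arm, as the interface text tells. Its arguments: {"type":"object","properties":{"moves":{"type":"array","items":{"type":"object","properties":{"gripper":{"type":"number"},"xyz":{"type":"array","items":{"type":"number"}},"angular":{"type":"array","items":{"type":"number"}}}}}},"required":["moves"]}

```bash
mkdir -p pics; ls
python3 - <<'E'
from bench import arm
import cv2,numpy as np
print(arm.read_state())
for n in("top","scene"):
    p,d=arm.get_image(n); cv2.imwrite(f"pics/{n}0.png",p); np.save(f"{n}0.npy",d)
    c=arm.get_calibration(n); print(n,c)
E
```

```text
pics
{'clock': 0.0, 'joints': array([ 1.36361282e+00,  3.85557200e-01,  6.58041666e-03, -5.19125482e-04,
       -1.19399249e+00, -2.58611346e-01]), 'joint_vel': array([-0.00112749,  0.00039067, -0.0005464 ,  0.00074093,  0.00013882,
        0.00036738]), 'joint_efforts': array([-4.88105923e-05, -3.92296994e+01,  1.88399470e+01,  4.18615133e+00,
       -4.63757257e-03,  1.92875476e-07]), 'position': array([280.38334165, 557.82151638, 198.00052164]), 'ee_rot': array([ 9.72979050e-01, -2.30890729e-01, -2.13235174e-04,  1.09231612e-03]), 'contact_force': array([ 0.33874982, -0.25185896,  0.42003277]), 'wrist_torque': array([0.04145032, 0.07087782, 0.03827492]), 'gripper_width': 85.61866822883833}
top {'camera_matrix': array([[375.70919867,   0.        , 319.09499049],
       [  0.        , 375.70919867, 196.18878612],
       [  0.        ,   0.        ,   1.        ]]), 'R': array([[-0.02683176, -0.99958409, -0.01056853],
       [-0.99688803,  0.02754034, -0.07386327],
       [ 0.07412361,  0.00855376, -0.99721238]]), 't': array([ 203.86513786,  467.06694116, 1111.18260096])}
scene {'camera_matrix': array([[406.28335253,   0.        , 320.05563198],
       [  0.        , 406.28335253, 201.43382694],
       [  0.        ,   0.        ,   1.        ]]), 'R': array([[ 0.82190513, -0.56940927, -0.01565404],
       [-0.38543227, -0.53569135, -0.75131667],
       [ 0.41942094,  0.6235446 , -0.65975618]]), 't': array([-272.58450598,  378.81140707,  937.69700684])}
```

View pics/top0.png

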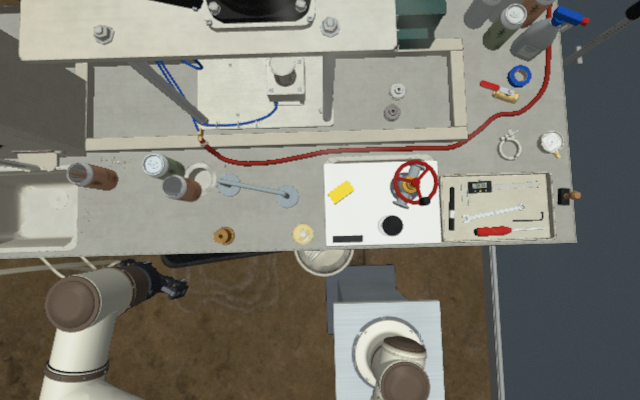

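View pics/scene0.png

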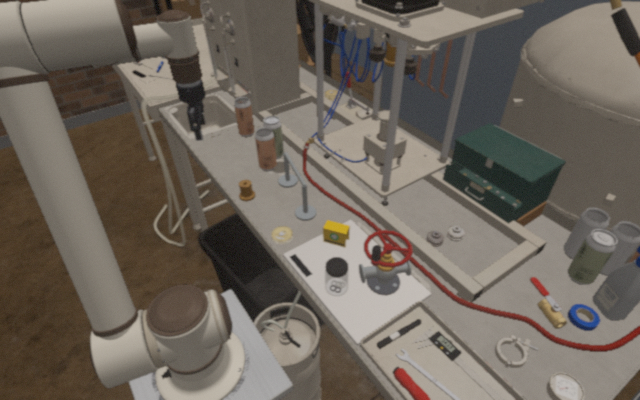

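The top view shows the tag at (341,191), the rail from (228,186) to (287,195), the wheel at (414,184) with its handle near (424,201), the jar at (392,225), the can ends at (303,233) and the chuck at (224,236). The scene view shows the same layout. Next I measure with colour masks and rays.

```bash
cat > h.py <<'E'
import numpy as np,cv2
from bench import arm
from scipy.spatial.transform import Rotation as Ro
def ray(c,uv,z):
    d=c["R"].T@np.linalg.inv(c["camera_matrix"])@[uv[0],uv[1],1]; o=-c["R"].T@c["t"]
    return o+d*(z-o[2])/d[2]
def proj(c,X):
    p=c["camera_matrix"]@(c["R"]@np.asarray(X,float)+c["t"]); return p[:2]/p[2]
def cloud(c,d,m):
    v,u=np.nonzero(m&(d>0)); z=d[v,u]; K=c["camera_matrix"]
    p=np.c_[(u-K[0,2])/K[0,0]*z,(v-K[1,2])/K[1,1]*z,z]
    return (p-c["t"])@c["R"]
def goto(xyz,q=None):
    """shift (cm, tool axes) and turn from the measured pose"""
    s=arm.read_state(); R=Ro.from_quat(s["ee_rot"])
    print("pos",s["position"].round(1),"shift cm",(R.inv().apply(np.array(xyz)-s["position"])/10).round(2))
E
python3 - <<'E'
from h import *
for n in("top","scene"):
    p=cv2.imread(f"pics/{n}0.png");d=np.load(f"{n}0.npy");c=arm.get_calibration(n)
    h=cv2.cvtColor(p,cv2.COLOR_BGR2HSV)
    def big(m,lo=None):
        k,l,s,ce=cv2.connectedComponentsWithStats(m.astype(np.uint8)); i=1+np.argmax(s[1:,4]); return l==i
    X=np.zeros(d.shape+(3,)); ok=d>0; X[ok]=cloud(c,d,ok)
    box=np.zeros(d.shape,bool)
    ty=big(cv2.inRange(h,(22,150,120),(34,255,255))>0)
    P=X[ty&ok]; print(n,"tag z",np.percentile(P[:,2],[5,50,95]).round(1),ty.sum())
    top=ty&(X[...,2]>63)
    cn=np.argwhere(top)[:,::-1].astype(float); W=np.array([ray(c,q,69)[:2] for q in cn])
    print(" tag top rect",cv2.minAreaRect(W.astype(np.float32)),W.mean(0))
    red=cv2.inRange(h,(0,150,60),(6,255,255))|cv2.inRange(h,(174,150,60),(180,255,255))
    m=(red>0)&(X[...,2]>140)&(X[...,2]<165)&(X[...,0]<650); m&=abs(X[...,1])<400
    W=np.array([ray(c,q,149)[:2] for q in np.argwhere(m)[:,::-1]]).astype(np.float32)
    print(" wheel",m.sum(),cv2.minEnclosingCircle(W),cv2.minAreaRect(W))
    blk=(h[...,2]<60)&(X[...,2]>160)&(X[...,2]<205)&(X[...,0]>300)&(X[...,0]<650)&(abs(X[...,1])<400)
    P=X[blk]; print(" handle",len(P),P.mean(0) if len(P) else 0, [ray(c,np.argwhere(blk)[:,::-1].mean(0),z) for z in(174,195)])
    b=(X[...,2]>105)&(X[...,2]<135)&(X[...,0]>300)&(X[...,0]<560)&(X[...,1]>150)&(X[...,1]<560)
    P=X[b]; print(" bar",len(P),P.min(0),P.max(0)); 
    if len(P)>5:
        W=np.array([ray(c,q,122)[:2] for q in np.argwhere(b)[:,::-1]]).astype(np.float32); print("  ",cv2.minAreaRect(W))
    # blobs of bystanders
    for nm,zr in(("obj z>5..130",(20,135)),):
        m=((X[...,2]>zr[0])&(X[...,2]<zr[1])&(X[...,0]>250)&(X[...,0]<560)&(abs(X[...,1])<700)).astype(np.uint8)
        k,l,s,ce=cv2.connectedComponentsWithStats(m)
        for i in range(1,k):
            if s[i,4]>25: Q=X[l==i]; print("  ",s[i],Q.min(0).round(),Q.max(0).round(),np.median(Q,0).round())
E
```

```text
top tag z [66.3 69.5 72.5] 267
 tag top rect ((480.2786560058594, 128.0261688232422), (33.33829116821289, 67.48932647705078), 34.68034744262695) [479.92110935 128.55988756]
 wheel 497 ((493.468017578125, -66.94636535644531), 59.58366394042969) ((494.1171875, -65.63529968261719), (114.34532165527344, 114.70575714111328), 29.20380973815918)
 handle 62 [440.68433219 -77.82300931 188.82887015] [array([441.4983079 , -81.90073667, 174.        ]), array([440.35652481, -76.20448144, 195.        ])]
 bar 395 [467.85642137 280.41029929 105.05003208] [525.1273372  559.30879009 134.31457803]
   ((496.4608154296875, 420.39178466796875), (280.6653747558594, 52.454124450683594), 88.99701690673828)
   [ 606  152   34  115 3223] [ 250. -677.   20.] [ 560. -665.  135.] [ 416. -671.   76.]
   [399 164  26  16 192] [ 506. -113.   20.] [554. -50. 115.] [532. -81.  75.]
   [156 166  46  36 471] [466. 545.  20.] [560. 637. 134.] [507. 557.  88.]
   [440 172 117  71 638] [ 324. -506.   20.] [ 528. -171.   31.] [ 422. -349.   25.]
   [164 177  18  19 272] [480. 589.  24.] [530. 613. 135.] [508. 609.  86.]
  
[... 1412 characters left out ...]
2  25  60 371] [465. 279.  20.] [520. 472. 131.] [488. 347. 102.]
   [239 180  14  16 182] [340. 455.  20.] [381. 501.  63.] [358. 467.  53.]
   [324 220  26  26 508] [445.  88.  20.] [514. 165.  76.] [472. 121.  62.]
   [380 253  15  10  98] [477. -82.  92.] [514. -53. 134.] [487. -75. 115.]
   [325 257  24  39 812] [346. -42.  20.] [406.  18. 110.] [367. -25.  84.]
   [359 261  53  28 676] [ 425. -115.   20.] [549. -19.  96.] [473. -80.  72.]
   [391 282   9   9  29] [ 492. -108.   20.] [516. -89.  26.] [ 502. -100.   22.]
   [361 301 166  99 738] [ 322. -474.   20.] [ 527. -169.   32.] [ 520. -266.   26.]
   [393 366  38  34 480] [ 337. -360.   20.] [ 365. -268.   34.] [ 349. -313.   29.]
```

Run:
```python
import cv2
a=cv2.imread("pics/top0.png")[140:260,200:460]; b=cv2.imread("pics/scene0.png")[150:300,230:430]
cv2.imwrite("pics/c1.png",cv2.vconcat([cv2.resize(a,(780,360-60),interpolation=cv2.INTER_CUBIC),cv2.resize(b[:,:],(780,300),interpolation=cv2.INTER_CUBIC)]))
```

```text
(no output)
```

View pics/c1.png

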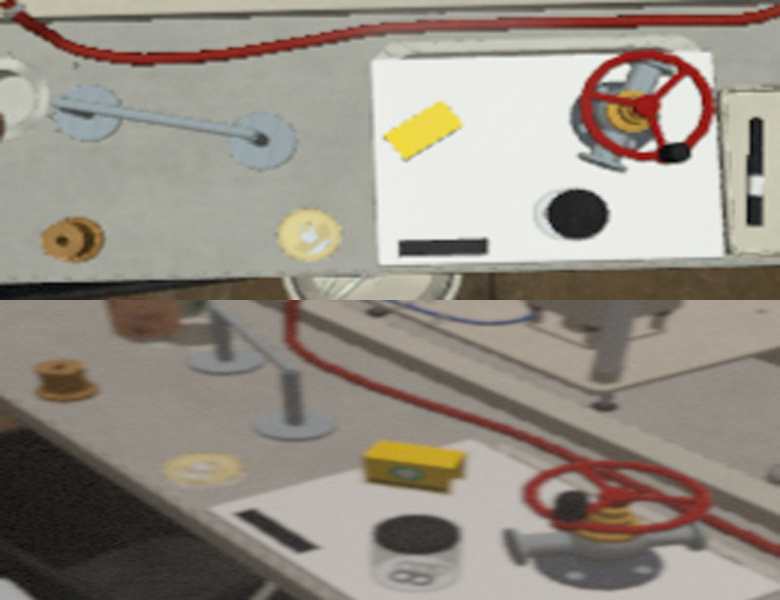

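The crop shows the handle at about (425,201) in the full image, and the bar running from (217,181) to (287,195). Tag: centre (479,128), yaw 34°, top at 69 mm, which agrees in both views. Next, the bar fit and the first shift.

Run:
```python
from h import *
for n in("top","scene"):
    d=np.load(f"{n}0.npy");c=arm.get_calibration(n); X=np.zeros(d.shape+(3,)); ok=d>0; X[ok]=cloud(c,d,ok)
    b=(X[...,2]>112)&(X[...,2]<135)&(X[...,0]>440)&(X[...,0]<540)&(X[...,1]>270)&(X[...,1]<485)
    W=np.array([ray(c,q,122)[:2] for q in np.argwhere(b)[:,::-1]]).astype(np.float32)
    l=cv2.fitLine(W,cv2.DIST_HUBER,0,.01,.01).ravel(); s=(W-l[2:])@l[:2]
    print(n,len(W),l,"ends",l[2:]+l[:2]*s.min(),l[2:]+l[:2]*s.max(),"mid",l[2:]+l[:2]*(s.min()+s.max())/2,"yaw",np.degrees(np.arctan2(-l[0],l[1])), X[b][:,2].mean())
goto([479,128,150])
```

```text
top 319 [2.1851254e-01 9.7583413e-01 4.9501303e+02 3.7469012e+02] ends [473.76126 279.7838 ] [516.36615 470.04895] mid [495.0637 374.9164] yaw -12.621682 124.85382740906388
scene 165 [2.2482477e-01 9.7439921e-01 4.9315067e+02 3.6814645e+02] ends [471.10608 272.6043 ] [517.6612 474.376 ] mid [494.38364 373.49017] yaw -12.992574 125.12081132433426
pos [280.4 557.9 198.1] shift cm [37.05 29.47  4.88]
```

>>> {"api": "move_arm", "payload": {"moves": [{"gripper": 1,"xyz": [37.05,29.47,0],"angular": [0,0,0.506]},{"gripper": 1,"xyz": [37.05,29.47,0],"angular": [0,0,0.506]},{"gripper": 1,"xyz": [37.05,29.47,0],"angular": [0,0,0.506]},{"gripper": 1,"xyz": [37.05,29.47,0],"angular": [0,0,0.506]},{"gripper": 1,"xyz": [37.05,29.47,0],"angular": [0,0,0.506]},{"gripper": 1,"xyz": [37.05,29.47,0],"angular": [0,0,0.506]},{"gripper": 1,"xyz": [37.05,29.47,0],"angular": [0,0,0.506]},{"gripper": 1,"xyz": [37.05,29.47,0],"angular": [0,0,0.506]},{"gripper": 1,"xyz": [37.05,29.47,2],"angular": [0,0,0.506]},{"gripper": 1,"xyz": [37.05,29.47,2],"angular": [0,0,0.506]}]}}

```text
clock: 1.35
position: [478.2, 127.5, 177.5]
ee_rot: [0.884, -0.468, -0.001, 0.002]
contact_force: [-0.3, -0.2, -0.1]
gripper_width: 85.4
```

Run:
```python
from h import *
goto([479,128,35]); c=arm.get_calibration("wrist"); R=Ro.from_quat(arm.read_state()["ee_rot"]); print(np.degrees(R.as_matrix().T.dot(np.eye(3)).T[0:2,1]),R.as_matrix().round(3))
p,d=arm.get_image("wrist"); cv2.imwrite("pics/w1.png",p)
h=cv2.cvtColor(p,cv2.COLOR_BGR2HSV); m=cv2.inRange(h,(22,130,90),(34,255,255))
k,l,s,ce=cv2.connectedComponentsWithStats(m); i=1+np.argmax(s[1:,4]); X=np.zeros(d.shape+(3,));X[d>0]=cloud(c,d,d>0)
t=(l==i)&(X[...,2]>60); W=np.array([ray(c,q,69)[:2] for q in np.argwhere(t)[:,::-1]]).astype(np.float32); print(len(W),cv2.minAreaRect(W))
```

```text
pos [478.2 127.5 177.5] shift cm [ 0.02 -0.15 14.25]
[-47.36645571 -32.23609598] [[ 0.563 -0.827 -0.004]
 [-0.827 -0.563 -0.002]
 [-0.001  0.004 -1.   ]]
2167 ((480.3406982421875, 127.41395568847656), (33.832496643066406, 68.9599609375), 34.16935729980469)
```

View pics/w1.png

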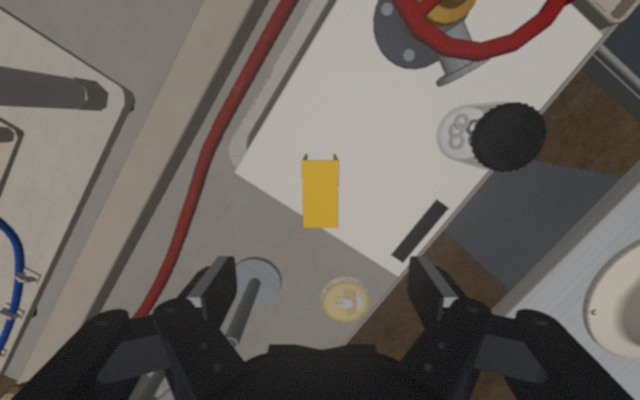

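The wrist view shows the tag centred at (320,193), aligned with the jaws and clear on both sides. Measured centre is (480,127.5), yaw 34.2°. Next: descend and grip.

>>> {"api": "move_arm", "payload": {"moves": [{"gripper": 1,"xyz": [0.1,-0.15,5],"angular": [0,0,0]},{"gripper": 1,"xyz": [0.1,-0.15,10],"angular": [0,0,0]},{"gripper": 1,"xyz": [0.1,-0.15,13],"angular": [0,0,0]},{"gripper": 1,"xyz": [0.1,-0.15,14.2],"angular": [0,0,0]},{"gripper": -1,"xyz": [0.1,-0.15,14.2],"angular": [0,0,0]},{"gripper": -1,"xyz": [0.1,-0.15,14.2],"angular": [0,0,0]},{"gripper": -1,"xyz": [0.1,-0.15,14.2],"angular": [0,0,0]},{"gripper": -1,"xyz": [0.1,-0.15,14.2],"angular": [0,0,0]},{"gripper": -1,"xyz": [0.1,-0.15,14.2],"angular": [0,0,0]},{"gripper": -1,"xyz": [0.1,-0.15,14.2],"angular": [0,0,0]}]}}

```text
clock: 2.65
position: [481.2, 128.7, 37.2]
ee_rot: [0.884, -0.467, 0.0, -0.0]
contact_force: [0.2, 0.5, 0.2]
gripper_width: 0.2
```

The fingers closed on nothing, so I look before doing anything else.

Run:
```python
from h import *
print(arm.read_state())
a,_=arm.get_image("wrist"); b,_=arm.get_image("scene")
cv2.imwrite("pics/c2.png",cv2.hconcat([cv2.resize(a,(400,250)),cv2.resize(b[130:330,200:460],(390,250))]))
c=arm.get_calibration("scene");cv2.imwrite("pics/s2.png",b)
print(proj(c,arm.read_state()["position"]),proj(c,[480,127.5,69]))
```

```text
{'clock': 2.65, 'joints': array([ 5.87964717e-01,  3.60595859e-01, -5.08128929e-01, -4.24849912e-06,
       -7.01861998e-01,  1.10119627e-02]), 'joint_vel': array([ 0.00053525,  0.00359841, -0.00045836,  0.00089848,  0.00083544,
        0.00114379]), 'joint_efforts': array([ 1.30013566e-03, -3.22982025e+01,  1.31157500e+01,  2.91317672e+00,
        2.61711994e-04,  2.94112212e-06]), 'position': array([481.1918586 , 128.71848024,  37.22217354]), 'ee_rot': array([ 8.84249653e-01, -4.67014496e-01,  4.87404548e-05, -9.27525539e-05]), 'contact_force': array([0.22369999, 0.48709419, 0.20986612]), 'wrist_torque': array([-0.02301776,  0.02974313, -0.04697746]), 'gripper_width': 0.1665479873756575}
[336.71532484 234.24089187] [336.76770986 226.94778283]
```

View pics/c2.png

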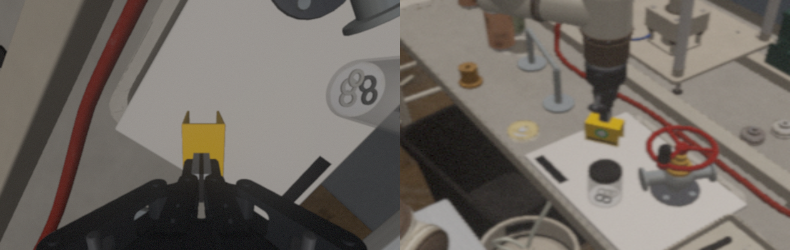

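The tag looks unmoved and the fingers appear to be at or beyond its +y end. I check where the fingers really are against the reported TCP.

Run:
```python
from h import *
s=arm.read_state(); 
for n in("wrist","scene","top"):
    c=arm.get_calibration(n); p,d=arm.get_image(n)
    X=np.zeros(d.shape+(3,)); ok=d>0; X[ok]=cloud(c,d,ok)
    h=cv2.cvtColor(p,cv2.COLOR_BGR2HSV)
    ty=(cv2.inRange(h,(20,130,70),(34,255,255))>0)&ok&(abs(X[...,0]-480)<90)&(abs(X[...,1]-128)<90)
    P=X[ty]; print(n,"tag",len(P),P.min(0).round(),P.max(0).round(),np.median(P,0).round(1))
    dk=(h[...,2]<90)&(h[...,1]<90)&ok&(np.hypot(X[...,0]-480,X[...,1]-128)<60)&(X[...,2]>15)&(X[...,2]<160)
    P=X[dk]; 
    for z in range(15,160,15):
        Q=P[(P[:,2]>=z)&(P[:,2]<z+15)]
        if len(Q): print("  ",z,len(Q),np.median(Q,0).round(1),Q.min(0).round(),Q.max(0).round())
    print(" tcp px",proj(c,s["position"]), "cam pos",(-c["R"].T@c["t"]).round(1))
    if n=="wrist": cv2.imwrite("pics/w2.png",p); np.save("w2.npy",d)
    W=X[ty&(X[...,2]>62)]; print(cv2.minAreaRect(W[:,:2].astype(np.float32)))
```

```text
wrist tag 3815 [458.  89.  27.] [513. 138. 110.] [491.  110.5  68.2]
   15 2 [509.5 110.7  26. ] [508. 109.  25.] [511. 112.  27.]
   60 23 [486.7 119.   74.7] [483. 116.  74.] [492. 123.  75.]
   75 657 [487.5 119.1  84. ] [474. 115.  75.] [496. 130.  90.]
   90 797 [487.6 119.3  96.8] [474. 115.  90.] [497. 137. 105.]
   105 2789 [483.5 122.5 115.5] [449.  99. 105.] [516. 153. 120.]
   120 7857 [485.6 119.8 126.1] [445.  92. 120.] [526. 156. 135.]
   135 13775 [487.3 117.6 143.5] [439.  86. 135.] [535. 156. 150.]
   150 11778 [486.7 117.9 155.1] [438.  84. 150.] [536. 152. 160.]
 tcp px [321.41704727 238.25125327] cam pos [522.   68.  211.1]
((486.1106262207031, 118.06631469726562), (35.10057830810547, 47.91143798828125), 34.103641510009766)
scene tag 359 [446.  88.  21.] [511. 166. 125.] [472.2 119.6  67.8]
   30 7 [463.7 118.3  38. ] [459. 110.  33.] [469. 126.  45.]
   45 6 [461.4 120.3  54.5] [459. 111.  48.] [469. 127.  58.]
   75 8 [472.6 119.7  85.4] [468. 117.  80.] [479. 126.  87.]
   90 19 [472.4 119.2  96.8] [467. 116.  91.] [485. 125. 105.]
   105 7 [478.6 113.1 117.9] [462. 102. 114.] [483. 134. 119.]
   120 22 [471.9 111.5 126.8] [452.  96. 120.] [507. 131. 134.]
   135 42 [474.3 111.3 143. ] [430.  91. 135.] [515. 138. 150.]
   150 34 [460.3 105.3 155.6] [426.  86. 151.] [500. 122. 160.]
 tcp px [336.71532484 234.24089187] cam pos [ -23.2 -537.   899. ]
((472.05902099609375, 123.67897033691406), (51.258487701416016, 71.02243041992188), 31.279325485229492)Traceback (most recent call last):
  File "<stdin>", line 8, in <module>
    return umr_minimum(a, axis, None, out, keepdims, initial, where)
ValueError: zero-size array to reduction operation minimum which has no identity
```

View pics/w2.png

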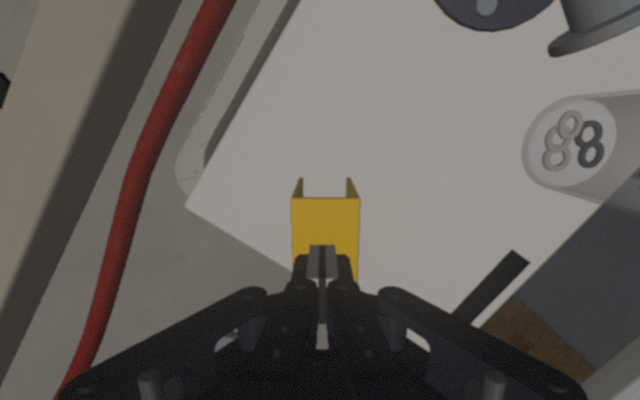

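Run:
```python
from h import *
c=arm.get_calibration("wrist"); s=arm.read_state(); R=Ro.from_quat(s["ee_rot"]).as_matrix()
d=np.load("w2.npy"); X=np.zeros(d.shape+(3,)); X[d>0]=cloud(c,d,d>0)
print("tool x",R[:,0].round(3))
for z in(0,20,30,37,45): print(z,[proj(c,s["position"]+o*R[:,0]-z*R[:,2]).round(1) for o in(-11,0,11)])
for v in range(190,330,6): print(v,d[v,321].round(1),X[v,321].round(1),d[v,300].round(1),X[v,300].round(1))
```

```text
tool x [ 0.564 -0.826  0.   ]
0 [array([321.5, 253.8]), array([321.5, 238.2]), array([321.4, 222.1])]
20 [array([321.4, 268.8]), array([321.4, 251.7]), array([321.3, 234. ])]
30 [array([321.3, 277.6]), array([321.3, 259.7]), array([321.3, 241. ])]
37 [array([321.3, 284.4]), array([321.3, 265.8]), array([321.3, 246.5])]
45 [array([321.2, 293. ]), array([321.2, 273.6]), array([321.2, 253.3])]
190 206.2 [495.8 107.9  10.1] 180.5 [509.8 110.2  35.1]
196 206.6 [493.4 111.3  10.9] 180.4 [507.8 113.2  36.3]
202 147.8 [499.9 101.4  68.8] 147.9 [508.7 107.4  68.6]
208 149.6 [498.  104.2  67.9] 149.5 [506.9 110.3  68. ]
214 150.9 [496.1 107.   67.5] 149.0 [505.3 112.6  69.3]
220 151.4 [494.3 109.6  67.9] 151.5 [503.3 115.8  67.9]
226 152.4 [492.4 112.4  67.9] 152.7 [501.5 118.7  67.6]
232 152.7 [490.7 115.   68.5] 151.7 [499.9 120.8  69.5]
238 153.7 [488.8 117.8  68.5] 154.9 [497.7 124.5  67.3]
244 154.6 [486.9 120.6  68.6] 155.0 [496.  127.   68.2]
250 143.5 [487.8 119.1  79.7] 155.8 [494.1 129.9  68.4]
256 136.6 [487.9 118.9  86.7] 147.1 [494.1 128.8  77.3]
262 132.5 [487.4 119.6  91.3] 140.6 [493.7 128.4  83.9]
268 125.7 [487.8 119.   98.1] 136.2 [493.1 128.8  88.7]
274 121.7 [487.6 119.3 102.5] 128.9 [493.2 127.6  96. ]
280 118.3 [487.2 119.8 106.2] 113.0 [495.5 122.1 110.9]
286 119.8 [485.4 122.4 105.5] 108.6 [495.3 121.7 115.5]
292 120.4 [483.9 124.7 105.7] 106.9 [494.5 122.7 117.5]
298 120.5 [482.5 126.7 106.4] 103.9 [494.2 122.8 120.8]
304 120.7 [481.1 128.7 106.9] 100.7 [493.9 122.8 124.2]
310 121.8 [479.4 131.3 106.6] 89.2 [496.1 118.  134.6]
316 123.4 [477.5 134.1 106.1] 86.5 [495.9 117.9 137.4]
322 124.8 [475.6 136.9 105.6] 83.5 [495.9 117.5 140.4]
328 252.1 [425.4 211.3  -0.6] 82.3 [495.4 118.1 142. ]
```

Geometry: the TCP reading is right (gripper body front seen at z≈106), so the fingers seem to have passed through the tag's walls and top, because they vanish exactly at its top plane (z≈69). I open in place and watch the width.

>>> {"api": "move_arm", "payload": {"moves": [{"gripper": 1,"xyz": [0,0,0],"angular": [0,0,0]},{"gripper": 1,"xyz": [0,0,0],"angular": [0,0,0]},{"gripper": 1,"xyz": [0,0,0],"angular": [0,0,0]},{"gripper": 1,"xyz": [0,0,0],"angular": [0,0,0]},{"gripper": 1,"xyz": [0,0,0],"angular": [0,0,0]},{"gripper": 1,"xyz": [0,0,0],"angular": [0,0,0]}]}}

```text
clock: 3.65
position: [481.1, 128.7, 37.1]
ee_rot: [0.884, -0.467, -0.0, 0.0]
contact_force: [0.8, -0.0, -0.2]
gripper_width: 85.3
```

Run:
```python
from h import *
c=arm.get_calibration("wrist"); p,d=arm.get_image("wrist"); cv2.imwrite("pics/w3.png",p)
X=np.zeros(d.shape+(3,)); ok=d>0; X[ok]=cloud(c,d,ok); h=cv2.cvtColor(p,cv2.COLOR_BGR2HSV)
ty=(cv2.inRange(h,(20,130,70),(34,255,255))>0)&ok&(X[...,2]>62)&(np.hypot(X[...,0]-480,X[...,1]-128)<80)
print(cv2.minAreaRect(X[ty][:,:2].astype(np.float32)),np.median(X[ty],0)); print(arm.read_state()["gripper_width"])
```

```text
((479.7901611328125, 127.52739715576172), (35.23516845703125, 70.66905975341797), 34.146881103515625) [481.51057258 124.56568579  68.19054572]
85.66067918154629
```

View pics/w3.png

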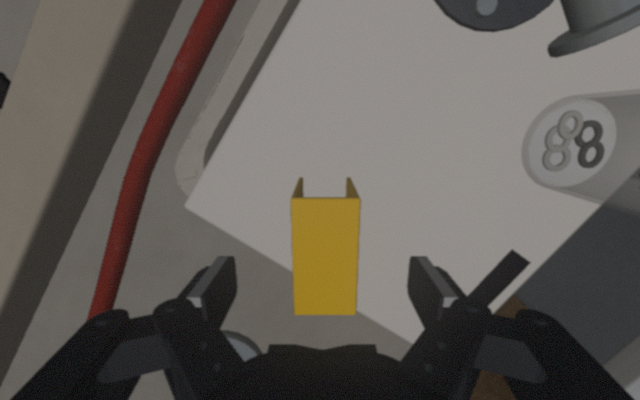

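The tag is untouched at (479.8,127.5), jaws open on both sides and aligned. So a full fast close went through it without any force. I retry with a gentle stepwise close and watch the width.

>>> {"api": "move_arm", "payload": {"moves": [{"gripper": 0.3,"xyz": [0,0,0],"angular": [0,0,0]},{"gripper": 0.1,"xyz": [0,0,0],"angular": [0,0,0]},{"gripper": 0.0,"xyz": [0,0,0],"angular": [0,0,0]},{"gripper": -0.05,"xyz": [0,0,0],"angular": [0,0,0]},{"gripper": -0.1,"xyz": [0,0,0],"angular": [0,0,0]},{"gripper": -0.15,"xyz": [0,0,0],"angular": [0,0,0]},{"gripper": -0.2,"xyz": [0,0,0],"angular": [0,0,0]},{"gripper": -0.25,"xyz": [0,0,0],"angular": [0,0,0]},{"gripper": -0.3,"xyz": [0,0,0],"angular": [0,0,0]},{"gripper": -0.3,"xyz": [0,0,0],"angular": [0,0,0]}]}}

```text
clock: 4.95
position: [481.1, 128.7, 37.1]
ee_rot: [0.884, -0.467, -0.0, -0.0]
contact_force: [-0.1, -0.1, 0.3]
gripper_width: 30.1
```

Width 30 mm, so it again follows the target instead of stopping at 36 mm. A small lift will show whether the tag comes along at all.

>>> {"api": "move_arm", "payload": {"moves": [{"gripper": -0.3,"xyz": [0,0,-1],"angular": [0,0,0]},{"gripper": -0.3,"xyz": [0,0,-2],"angular": [0,0,0]},{"gripper": -0.3,"xyz": [0,0,-2],"angular": [0,0,0]}]}}

```text
clock: 5.32
position: [482.0, 129.3, 58.5]
ee_rot: [0.884, -0.467, 0.001, -0.001]
contact_force: [-0.2, 0.0, -0.6]
gripper_width: 29.8
```

```bash
cat >> h.py <<'E'
def tag(n="wrist",save=None):
    c=arm.get_calibration(n); p,d=arm.get_image(n)
    if save: cv2.imwrite(save,p)
    X=np.zeros(d.shape+(3,)); ok=d>0; X[ok]=cloud(c,d,ok); h=cv2.cvtColor(p,cv2.COLOR_BGR2HSV)
    m=cv2.inRange(h,(20,130,70),(34,255,255)); k,l,s,_=cv2.connectedComponentsWithStats(m); ty=(l==1+np.argmax(s[1:,4]))&ok
    zt=np.percentile(X[ty][:,2],90); t=ty&(X[...,2]>zt-8)
    print(n,"tag top z",zt.round(1),cv2.minAreaRect(X[t][:,:2].astype(np.float32)),t.sum())
    return p,d,c,X
E
python3 - <<'E'
from h import *
print(arm.read_state()["gripper_width"])
tag("wrist","pics/w4.png"); tag("scene","pics/s4.png")
E
```

```text
29.82821769460426
wrist tag top z 69.0 ((479.8795166015625, 127.45348358154297), (34.92162322998047, 70.37562561035156), 33.944217681884766) 5882
scene tag top z 72.4 ((474.70037841796875, 124.70586395263672), (43.806556701660156, 70.43186950683594), 33.551963806152344) 219
```

The tag never moved. In the open view (w3) the fingertips end at row 258, where a tip at the reported TCP should be near row 230. So the real tips seem to sit about 35 mm higher than the reported TCP, and the fingers closed above the tag. I measure this with two cameras.

Run:
```python
from h import *
s=arm.read_state(); R=Ro.from_quat(s["ee_rot"]).as_matrix(); print(s["position"])
for n in("wrist","scene"):
    c=arm.get_calibration(n); p,d=arm.get_image(n); X=np.zeros(d.shape+(3,)); ok=d>0; X[ok]=cloud(c,d,ok)
    h=cv2.cvtColor(p,cv2.COLOR_BGR2HSV); T=(X-s["position"])@R
    m=ok&(h[...,1]<110)&(abs(T[...,0])<16)&(abs(T[...,1])<45)&(X[...,2]>75)&(T[...,2]>-90)
    Q=T[m]; print(n,len(Q)); 
    for side in(-1,1):
        q=Q[(Q[:,1]*side>0)]; 
        if len(q): print("  side",side,"tool z max pct",np.percentile(q[:,2],[90,97,99,100]).round(1),"y range near tip",np.percentile(q[q[:,2]>np.percentile(q[:,2],90)][:,1],[2,98]).round(1))
    print("  tip z 0 px",proj(c,s["position"]),"tip -36",proj(c,s["position"]-36*R[:,2]))
```

```text
[481.19046711 128.77706012  57.44691136]
wrist 9754
  side -1 tool z max pct [-51.6 -41.3 -37.2 -31.6] y range near tip [-27.8 -14.7]
  side 1 tool z max pct [-53.7 -43.8 -39.4 -35.2] y range near tip [15.  28.3]
  tip z 0 px [321.44184272 238.21467805] tip -36 [321.2698438  264.91398542]
scene 108
  side -1 tool z max pct [-41.6 -38.2 -35.7 -33.9] y range near tip [-17.4 -14.1]
  side 1 tool z max pct [-48.7 -46.4 -44.8 -43.8] y range near tip [20.9 28.6]
  tip z 0 px [336.79015918 229.34614209] tip -36 [336.93391223 220.43664881]
```

Run:
```python
import cv2
a=cv2.imread("pics/w4.png"); b=cv2.imread("pics/s4.png")[190:260,300:380]
cv2.imwrite("pics/c4.png",cv2.hconcat([cv2.resize(a[150:400,120:520],(400,250)),cv2.resize(b,(286,250),interpolation=cv2.INTER_CUBIC)]))
```

```text
(no output)
```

View pics/c4.png

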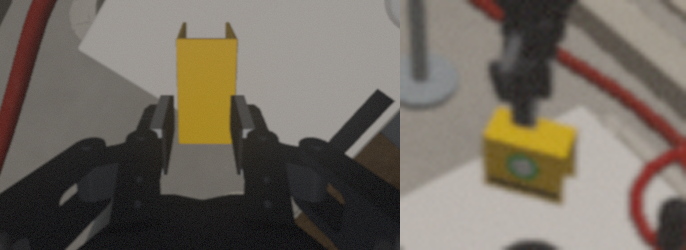

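Both cameras agree: the real fingertips end about 35 mm behind (above) the reported TCP along tool z, and sideways there is no offset. The view shows the tips just above the tag, jaws centred on it. From here I use tip z = reported z + 35. Next: open, go down to a reported z of about 8 mm (tips ≈ 43 mm) and close.

>>> {"api": "move_arm", "payload": {"moves": [{"gripper": 1,"xyz": [0,0.15,0],"angular": [0,0,0]},{"gripper": 1,"xyz": [0,0.15,0],"angular": [0,0,0]},{"gripper": 1,"xyz": [0,0.15,1],"angular": [0,0,0]},{"gripper": 1,"xyz": [0,0.15,3],"angular": [0,0,0]},{"gripper": 1,"xyz": [0,0.15,4.9],"angular": [0,0,0]},{"gripper": 0,"xyz": [0,0.15,4.9],"angular": [0,0,0]},{"gripper": -1,"xyz": [0,0.15,4.9],"angular": [0,0,0]},{"gripper": -1,"xyz": [0,0.15,4.9],"angular": [0,0,0]},{"gripper": -1,"xyz": [0,0.15,4.9],"angular": [0,0,0]},{"gripper": -1,"xyz": [0,0.15,4.9],"angular": [0,0,0]}]}}

```text
clock: 6.78
position: [480.6, 128.3, 9.0]
ee_rot: [0.884, -0.467, 0.001, -0.001]
contact_force: [-0.4, 0.4, 3.9]
gripper_width: 35.1
```

Run:
```python
from h import *
print(arm.grasp_offset, arm.read_state()["gripper_width"]); tag("wrist","pics/w5.png")
```

```text
18.700000000000003 35.08539310284856
wrist tag top z 68.9 ((480.676025390625, 126.64808654785156), (37.020320892333984, 68.49131774902344), 34.476078033447266) 10548
```

Gripped: width 35.1 mm. Next: lift 15 cm, then carry to above the bar.

>>> {"api": "move_arm", "payload": {"moves": [{"gripper": -1,"xyz": [0,0,-3],"angular": [0,0,0]},{"gripper": -1,"xyz": [0,0,-7],"angular": [0,0,0]},{"gripper": -1,"xyz": [0,0,-11],"angular": [0,0,0]},{"gripper": -1,"xyz": [0,0,-15.5],"angular": [0,0,0]},{"gripper": -1,"xyz": [0,0,-15.5],"angular": [0,0,0]}]}}

```text
clock: 7.45
position: [481.8, 128.9, 166.6]
ee_rot: [0.884, -0.467, 0.002, -0.003]
contact_force: [0.1, 0.1, -1.3]
gripper_width: 35.2
```

Run:
```python
from h import *
goto([494.8,374.5,165]); tag("wrist")
```

```text
pos [481.8 128.9 166.6] shift cm [-19.55 -14.93   0.27]
wrist tag top z 226.5 ((481.64947509765625, 127.10135650634766), (36.8465576171875, 68.32167053222656), 34.27021789550781) 10633
```

>>> {"api": "move_arm", "payload": {"moves": [{"gripper": -1,"xyz": [-5,-3.8,0],"angular": [0,0,0.15]},{"gripper": -1,"xyz": [-10,-7.6,0],"angular": [0,0,0.3]},{"gripper": -1,"xyz": [-15,-11.4,0],"angular": [0,0,0.45]},{"gripper": -1,"xyz": [-19.55,-14.93,0],"angular": [0,0,0.6]},{"gripper": -1,"xyz": [-19.55,-14.93,0],"angular": [0,0,0.75]},{"gripper": -1,"xyz": [-19.55,-14.93,0],"angular": [0,0,0.819]},{"gripper": -1,"xyz": [-19.55,-14.93,0],"angular": [0,0,0.819]},{"gripper": -1,"xyz": [-19.55,-14.93,0],"angular": [0,0,0.819]}]}}

```text
clock: 8.5
position: [492.6, 373.0, 162.0]
ee_rot: [-0.625, 0.78, -0.0, -0.001]
contact_force: [0.4, -0.4, 0.3]
gripper_width: 35.1
```

Run:
```python
from h import *
s=arm.read_state(); R=Ro.from_quat(s["ee_rot"]).as_matrix()
print(s["position"],"jaw yaw",np.degrees(np.arctan2(-R[1,1],-R[0,1])),"tilt",R[:,2].round(4))
p,d,c,X=tag("wrist","pics/w6.png")
b=(X[...,2]>112)&(X[...,2]<132)&(X[...,0]>440)&(X[...,0]<550)&(X[...,1]>255)&(X[...,1]<490)
h=cv2.cvtColor(p,cv2.COLOR_BGR2HSV); b&=(h[...,1]<90)
W=X[b]; print("bar pts",len(W),np.percentile(W[:,1],[2,98]))
W=np.array([ray(c,q,124)[:2] for q in np.argwhere(b)[:,::-1]]).astype(np.float32)
l=cv2.fitLine(W,cv2.DIST_HUBER,0,.01,.01).ravel(); l[:2]*=np.sign(l[1]); print("yaw",np.degrees(np.arctan2(-l[0],l[1])),"x at y=374.5",l[2]+l[0]/l[1]*(374.5-l[3]),"spread",np.std((W-l[2:])@[l[1],-l[0]]))
```

```text
[492.57943189 372.95958652 161.99773354] jaw yaw -12.565031501945482 tilt [-0.0015 -0.0015 -1.    ]
wrist tag top z 222.0 ((492.41461181640625, 371.473876953125), (68.19625854492188, 37.90081787109375), 77.6762466430664) 10726
bar pts 2074 [282.93982599 365.78113168]
yaw -12.7271805 x at y=374.5 495.35532 spread 3.5161424
```

View pics/w6.png

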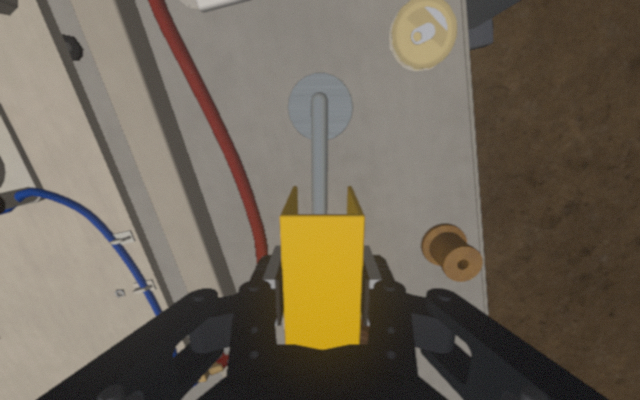

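The bar runs up the middle of the channel (column 319 against tag centre 321); the numbers ask for about 2 mm in +x. Next I lower to about 2 mm above rest.

>>> {"api": "move_arm", "payload": {"moves": [{"gripper": -1,"xyz": [0,-0.2,0],"angular": [0,0,0]},{"gripper": -1,"xyz": [0,-0.2,2.5],"angular": [0,0,0]},{"gripper": -1,"xyz": [0,-0.2,5],"angular": [0,0,0]},{"gripper": -1,"xyz": [0,-0.2,7.5],"angular": [0,0,0]},{"gripper": -1,"xyz": [0,-0.2,8.6],"angular": [0,0,0]},{"gripper": -1,"xyz": [0,-0.2,9.1],"angular": [0,0,0]},{"gripper": -1,"xyz": [0,-0.2,9.1],"angular": [0,0,0]}]}}

```text
clock: 9.43
position: [495.3, 373.3, 72.6]
ee_rot: [-0.625, 0.78, -0.0, 0.0]
contact_force: [-0.5, 0.4, -0.9]
gripper_width: 35.5
```

Run:
```python
from h import *
tag("wrist","pics/w7.png"); print(arm.read_state()["contact_force"],arm.read_state()["position"])
```

```text
wrist tag top z 132.6 ((495.14593505859375, 371.85418701171875), (68.38555908203125, 37.859405517578125), 77.34999084472656) 10701
[ 0.46213833 -0.31686637  0.09501508] [495.4447516  373.50401171  72.98537925]
```

Tag bottom ≈ 74–75 mm, no contact. Next: 3 mm further, release gently, then back out upward.

>>> {"api": "move_arm", "payload": {"moves": [{"gripper": -1,"xyz": [0,0,0.3],"angular": [0,0,0]},{"gripper": -1,"xyz": [0,0,0.3],"angular": [0,0,0]},{"gripper": 0.0,"xyz": [0,0,0.3],"angular": [0,0,0]},{"gripper": 0.5,"xyz": [0,0,0.3],"angular": [0,0,0]},{"gripper": 0.8,"xyz": [0,0,0.3],"angular": [0,0,0]},{"gripper": 0.8,"xyz": [0,0,0.3],"angular": [0,0,0]},{"gripper": 0.8,"xyz": [0,0,0.3],"angular": [0,0,0]},{"gripper": 0.8,"xyz": [0,0,-3],"angular": [0,0,0]},{"gripper": 0.8,"xyz": [0,0,-8],"angular": [0,0,0]},{"gripper": 0.8,"xyz": [0,0,-13],"angular": [0,0,0]}]}}

```text
clock: 10.72
position: [494.8, 372.9, 203.4]
ee_rot: [-0.625, 0.78, -0.0, -0.0]
contact_force: [0.8, 0.6, 0.1]
gripper_width: 76.5
```

Run:
```python
from h import *
tag("wrist","pics/w8.png"); tag("scene","pics/s8.png"); tag("top")
s=arm.read_state();print(s["contact_force"],s["position"],s["gripper_width"],s["joints"])
```

```text
wrist tag top z 129.1 ((495.1808776855469, 372.67205810546875), (70.0612564086914, 35.538063049316406), 77.47467041015625) 2953
scene tag top z 133.0 ((494.0437927246094, 373.9019470214844), (74.66526794433594, 37.06660079956055), 78.02772521972656) 150
top tag top z 132.7 ((491.5195617675781, 368.7078552246094), (63.677581787109375, 43.55529022216797), 70.76210021972656) 294
[-0.35010096 -0.23167675 -0.67525308] [496.22867016 374.42674322 205.94120193] 76.70764139646931 [ 9.06680081e-01  3.70308568e-01  3.01617743e-03  5.80494639e-04
 -1.19573071e+00 -1.12669951e+00]
```

The tag hangs level on the bar: top at 129 mm (expected 129), centre (495,373) by wrist and scene, and its yaw matches the bar. Next I go above the valve handle, estimated at about (440.5,-79).

Run:
```python
from h import *
goto([440.5,-79,206])
```

```text
pos [496.2 374.4 205.9] shift cm [45.47 -4.45 -0.3 ]
```

>>> {"api": "move_arm", "payload": {"moves": [{"gripper": 0.8,"xyz": [45.5,-4.4,0],"angular": [0,0,0]},{"gripper": 0.8,"xyz": [45.5,-4.4,0],"angular": [0,0,0]},{"gripper": 0.8,"xyz": [45.5,-4.4,0],"angular": [0,0,0]},{"gripper": 0.8,"xyz": [45.5,-4.4,0],"angular": [0,0,0]},{"gripper": 0.8,"xyz": [45.5,-4.4,0],"angular": [0,0,0]},{"gripper": 0.8,"xyz": [45.5,-4.4,0],"angular": [0,0,0]},{"gripper": 0.8,"xyz": [45.5,-4.4,0],"angular": [0,0,0]},{"gripper": 0.8,"xyz": [45.5,-4.4,0],"angular": [0,0,0]},{"gripper": 0.8,"xyz": [45.5,-4.4,0],"angular": [0,0,0]},{"gripper": 0.8,"xyz": [45.5,-4.4,0],"angular": [0,0,0]}]}}

```text
clock: 12.12
position: [438.3, -80.2, 201.5]
ee_rot: [-0.625, 0.78, 0.0, -0.0]
contact_force: [-0.2, -0.3, 0.2]
gripper_width: 76.8
```

Run:
```python
from h import *
s=arm.read_state(); print(s["position"],s["joints"].round(2))
c=arm.get_calibration("wrist"); p,d=arm.get_image("wrist"); cv2.imwrite("pics/w9.png",p)
X=np.zeros(d.shape+(3,)); ok=d>0; X[ok]=cloud(c,d,ok); h=cv2.cvtColor(p,cv2.COLOR_BGR2HSV)
near=np.hypot(X[...,0]-493,X[...,1]+67)<90
red=((cv2.inRange(h,(0,130,50),(8,255,255))|cv2.inRange(h,(172,130,50),(180,255,255)))>0)&near&(X[...,2]>138)&(X[...,2]<165)
W=np.array([ray(c,q,146)[:2] for q in np.argwhere(red)[:,::-1]])
print("red",len(W),cv2.minEnclosingCircle(W.astype(np.float32)))
from scipy.optimize import least_squares
r0=np.hypot(*(W-[493,-67]).T); o=W[(r0>48)&(r0<66)]
f=least_squares(lambda q:np.hypot(o[:,0]-q[0],o[:,1]-q[1])-55,[493,-67],loss="soft_l1"); print("centre fit",f.x,np.std(f.fun),len(o))
bk=near&(h[...,2]<70)&(h[...,1]<120)&(X[...,2]>188)&(X[...,2]<202)
P=np.array([ray(c,q,195)[:2] for q in np.argwhere(bk)[:,::-1]]).astype(np.float32)
if len(P): print("handle top",len(P),cv2.minEnclosingCircle(P),P.mean(0),np.median(X[bk][:,2]))
```

```text
[438.33089762 -80.1705022  201.50622385] [ 0.19  0.07 -0.4  -0.   -1.1  -0.41]
red 4350 ((491.8893127441406, -68.73246002197266), 60.69436264038086)
centre fit [493.22461331 -67.58931585] 2.571277636768443 2950
handle top 591 ((439.19671630859375, -85.61833190917969), 9.959305763244629) [439.14703 -85.75284] 193.75014601416618
```

View pics/w9.png

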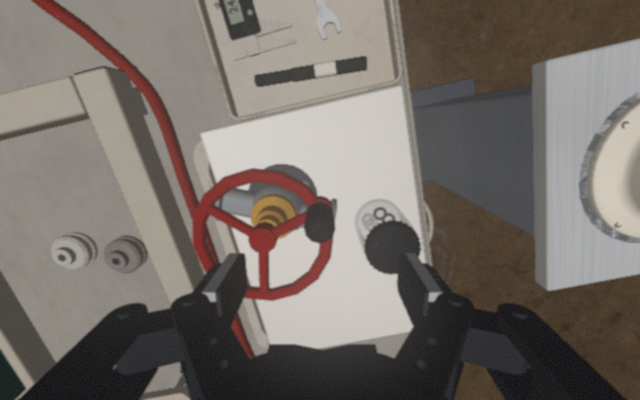

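The wheel is at about (262,238) with the handle top at (320,215), between the jaws. Handle top measures (439.2,-85.7) at 194 mm, 56 mm from the wheel centre (492.6,-68) (expected 55), so all consistent. The jaws are clear of the jar, which lies far below.

Run:
```python
from h import *
goto([439.6,-85.3,126])
```

```text
pos [438.5 -79.9 201.7] shift cm [ 0.5  -0.23  7.57]
```

>>> {"api": "move_arm", "payload": {"moves": [{"gripper": 0.8,"xyz": [0.5,-0.2,0],"angular": [0,0,0]},{"gripper": 0.8,"xyz": [0.5,-0.2,3],"angular": [0,0,0]},{"gripper": 0.8,"xyz": [0.5,-0.2,6],"angular": [0,0,0]},{"gripper": 0.8,"xyz": [0.5,-0.2,7.3],"angular": [0,0,0]},{"gripper": 0.2,"xyz": [0.5,-0.2,7.3],"angular": [0,0,0]},{"gripper": -1,"xyz": [0.5,-0.2,7.3],"angular": [0,0,0]},{"gripper": -1,"xyz": [0.5,-0.2,7.3],"angular": [0,0,0]},{"gripper": -1,"xyz": [0.5,-0.2,7.3],"angular": [0,0,0]},{"gripper": -1,"xyz": [0.5,-0.2,7.3],"angular": [0,0,0]}]}}

```text
clock: 13.3
position: [439.4, -86.1, 130.3]
ee_rot: [-0.625, 0.78, -0.0, 0.0]
contact_force: [-2.3, -0.1, 5.9]
gripper_width: 19.8
```

```bash
cat >> h.py <<'E'
C=np.array([492.6,-68.0])
def arc(degs,C=C,r=55.,z=None):
    """tool-frame shifts (cm) to put the TCP at these handle angles"""
    s=arm.read_state(); R=Ro.from_quat(s["ee_rot"]); P=s["position"]; v=P[:2]-C
    print("pos",P.round(1),"r",np.hypot(*v).round(1),"ang",(np.degrees(np.arctan2(v[1],v[0]))%360).round(1),"F",s["contact_force"].round(1),"w",round(s["gripper_width"],1))
    for a in degs:
        t=np.radians(a); g=np.array([C[0]+r*np.cos(t),C[1]+r*np.sin(t),z or P[2]])
        print(a,(R.inv().apply(g-P)/10).round(2).tolist())
E
python3 - <<'E'
from h import *
s=arm.read_state();print(s["wrist_torque"]); arc([197,192,187,182,172,162,152,142,132,122])
E
```

```text
[0.11075999 0.83484071 0.03454601]
pos [439.4 -86.1 130.3] r 56.1 ang 198.8 F [-2.3 -0.1  5.9] w 19.8
197 [-0.21, -0.01, -0.0]
192 [-0.63, 0.21, -0.0]
187 [-1.08, 0.39, -0.0]
182 [-1.54, 0.53, -0.0]
172 [-2.48, 0.69, -0.0]
162 [-3.44, 0.68, -0.0]
152 [-4.38, 0.51, -0.0]
142 [-5.28, 0.17, -0.0]
132 [-6.11, -0.31, -0.0]
122 [-6.84, -0.93, -0.0]
```

Handle held (width 19.8). Next: turn clockwise (angle decreasing) for a first arc, and check the force.

>>> {"api": "move_arm", "payload": {"moves": [{"gripper": -1,"xyz": [-0.63,0.21,0],"angular": [0,0,0]},{"gripper": -1,"xyz": [-1.54,0.53,0],"angular": [0,0,0]},{"gripper": -1,"xyz": [-2.48,0.69,0],"angular": [0,0,0]},{"gripper": -1,"xyz": [-3.44,0.68,0],"angular": [0,0,0]},{"gripper": -1,"xyz": [-4.38,0.51,0],"angular": [0,0,0]},{"gripper": -1,"xyz": [-5.28,0.17,0],"angular": [0,0,0]},{"gripper": -1,"xyz": [-6.11,-0.31,0],"angular": [0,0,0]},{"gripper": -1,"xyz": [-6.84,-0.93,0],"angular": [0,0,0]}]}}

```text
clock: 14.3
position: [466.0, -22.1, 130.3]
ee_rot: [-0.626, 0.78, -0.002, 0.001]
contact_force: [5.4, -13.6, 2.6]
gripper_width: 19.7
```

Run:
```python
from h import *
arc([112,102,92,82,72,62,52,42,32,22])
```

```text
pos [466.  -22.1 130.3] r 53.1 ang 120.1 F [  5.4 -13.6   2.6] w 19.7
112 [-0.63, -0.48, 0.0]
102 [-1.1, -1.31, 0.0]
92 [-1.42, -2.22, 0.01]
82 [-1.58, -3.16, 0.01]
72 [-1.57, -4.12, 0.02]
62 [-1.39, -5.06, 0.02]
52 [-1.06, -5.96, 0.03]
42 [-0.57, -6.79, 0.03]
32 [0.05, -7.52, 0.04]
22 [0.79, -8.13, 0.04]
```

The force is about 14 N inward, so the true centre lies a little further towards -y. I refine the centre to about (492.6,-70.5) and reckon from the commanded pose.

```bash
cat >> h.py <<'E'
def arc2(degs,P,C,r=55.):
    s=arm.read_state(); R=Ro.from_quat(s["ee_rot"]); p=s["position"]; C=np.array(C); v=p[:2]-C; u=v/np.hypot(*v)
    F=s["contact_force"][:2]; print("r",np.hypot(*v).round(1),"ang",(np.degrees(np.arctan2(v[1],v[0]))%360).round(1),"Frad",(F@u).round(1),"Ftan(ccw+)",(F@[-u[1],u[0]]).round(1),"pos",p.round(1),"w",round(s["gripper_width"],1))
    for a in degs:
        t=np.radians(a); g=np.array([C[0]+r*np.cos(t),C[1]+r*np.sin(t)])
        print(a,g.round(1),(R.inv().apply(np.r_[g-P,0])/10).round(2)[:2].tolist())
E
python3 - <<'E'
from h import *
arc2([112,102,92,82,72,62,52,42,32,22],[463.5,-21.4],[492.6,-70.5])
E
```

```text
r 55.3 ang 118.8 Frad -14.5 Ftan(ccw+) 1.8 pos [466.  -22.1 130.3] w 19.7
112 [472.  -19.5] [-0.37, -0.79]
102 [481.2 -16.7] [-0.84, -1.62]
92 [490.7 -15.5] [-1.16, -2.53]
82 [500.3 -16. ] [-1.32, -3.47]
72 [509.6 -18.2] [-1.31, -4.43]
62 [518.4 -21.9] [-1.14, -5.37]
52 [526.5 -27.2] [-0.8, -6.27]
42 [533.5 -33.7] [-0.32, -7.1]
32 [539.2 -41.4] [0.31, -7.83]
22 [543.6 -49.9] [1.05, -8.44]
```

The stop can come anywhere from 91° down, so first I move to 92°, then go in short calls while watching the tangential force.

>>> {"api": "move_arm", "payload": {"moves": [{"gripper": -1,"xyz": [-0.37,-0.79,0],"angular": [0,0,0]},{"gripper": -1,"xyz": [-0.84,-1.62,0],"angular": [0,0,0]},{"gripper": -1,"xyz": [-1.16,-2.53,0],"angular": [0,0,0]}]}}

```text
clock: 14.68
position: [491.6, -15.6, 130.3]
ee_rot: [-0.626, 0.78, -0.001, 0.0]
contact_force: [-0.9, -5.3, 9.3]
gripper_width: 20.1
```

Run:
```python
from h import *
C=[492.6,-70.5]; g=[]
arc2([],[0,0],C); R=Ro.from_quat(arm.read_state()["ee_rot"])
a0=92
while a0>-100:
    P=lambda a:np.array([C[0]+55*np.cos(np.radians(a)),C[1]+55*np.sin(np.radians(a)),0])
    print(a0,[(R.inv().apply(P(a0-k)-P(a0))/10).round(2)[:2].tolist() for k in(4,8,12,16)]); a0-=16
```

```text
r 55.0 ang 91.0 Frad -5.3 Ftan(ccw+) 1.0 pos [491.6 -15.6 130.3] w 20.1
92 [[-0.08, -0.37], [-0.14, -0.75], [-0.17, -1.14], [-0.17, -1.52]]
76 [[0.02, -0.38], [0.07, -0.76], [0.15, -1.14], [0.25, -1.51]]
60 [[0.13, -0.36], [0.28, -0.71], [0.46, -1.05], [0.66, -1.38]]
44 [[0.22, -0.31], [0.47, -0.61], [0.73, -0.89], [1.01, -1.15]]
28 [[0.3, -0.24], [0.62, -0.46], [0.95, -0.65], [1.29, -0.82]]
12 [[0.35, -0.15], [0.72, -0.27], [1.09, -0.37], [1.47, -0.44]]
-4 [[0.38, -0.04], [0.76, -0.06], [1.15, -0.05], [1.53, -0.01]]
-20 [[0.38, 0.06], [0.75, 0.15], [1.12, 0.27], [1.48, 0.41]]
-36 [[0.35, 0.16], [0.68, 0.35], [1.0, 0.57], [1.31, 0.8]]
-52 [[0.29, 0.25], [0.56, 0.53], [0.81, 0.82], [1.04, 1.13]]
-68 [[0.21, 0.32], [0.39, 0.66], [0.55, 1.01], [0.68, 1.37]]
-84 [[0.11, 0.37], [0.19, 0.74], [0.25, 1.12], [0.28, 1.5]]
```

>>> {"api": "move_arm", "payload": {"moves": [{"gripper": -1,"xyz": [-0.08,-0.37,0],"angular": [0,0,0]},{"gripper": -1,"xyz": [-0.14,-0.75,0],"angular": [0,0,0]},{"gripper": -1,"xyz": [-0.17,-1.14,0],"angular": [0,0,0]},{"gripper": -1,"xyz": [-0.17,-1.52,0],"angular": [0,0,0]}]}}

```text
clock: 15.18
position: [506.3, -17.4, 130.3]
ee_rot: [-0.625, 0.78, -0.001, -0.0]
contact_force: [-3.6, -4.1, 9.2]
gripper_width: 20.3
```

>>> {"api": "move_arm", "payload": {"moves": [{"gripper": -1,"xyz": [0.02,-0.38,0],"angular": [0,0,0]},{"gripper": -1,"xyz": [0.07,-0.76,0],"angular": [0,0,0]},{"gripper": -1,"xyz": [0.15,-1.14,0],"angular": [0,0,0]},{"gripper": -1,"xyz": [0.25,-1.51,0],"angular": [0,0,0]}]}}

```text
clock: 15.68
position: [520.1, -23.2, 130.3]
ee_rot: [-0.625, 0.78, -0.0, -0.001]
contact_force: [-4.2, -3.7, 9.1]
gripper_width: 20.2
```

>>> {"api": "move_arm", "payload": {"moves": [{"gripper": -1,"xyz": [0.13,-0.36,0],"angular": [0,0,0]},{"gripper": -1,"xyz": [0.28,-0.71,0],"angular": [0,0,0]},{"gripper": -1,"xyz": [0.46,-1.05,0],"angular": [0,0,0]},{"gripper": -1,"xyz": [0.66,-1.38,0],"angular": [0,0,0]}]}}

```text
clock: 16.18
position: [531.9, -32.5, 130.3]
ee_rot: [-0.625, 0.78, -0.0, -0.001]
contact_force: [-4.3, -0.7, 10.7]
gripper_width: 20.0
```

>>> {"api": "move_arm", "payload": {"moves": [{"gripper": -1,"xyz": [0.22,-0.31,0],"angular": [0,0,0]},{"gripper": -1,"xyz": [0.47,-0.61,0],"angular": [0,0,0]},{"gripper": -1,"xyz": [0.73,-0.89,0],"angular": [0,0,0]},{"gripper": -1,"xyz": [1.01,-1.15,0],"angular": [0,0,0]}]}}

```text
clock: 16.68
position: [540.7, -44.6, 130.3]
ee_rot: [-0.625, 0.78, 0.0, -0.001]
contact_force: [-5.3, -0.1, 9.7]
gripper_width: 19.6
```

>>> {"api": "move_arm", "payload": {"moves": [{"gripper": -1,"xyz": [0.3,-0.24,0],"angular": [0,0,0]},{"gripper": -1,"xyz": [0.62,-0.46,0],"angular": [0,0,0]},{"gripper": -1,"xyz": [0.95,-0.65,0],"angular": [0,0,0]},{"gripper": -1,"xyz": [1.29,-0.82,0],"angular": [0,0,0]}]}}

```text
clock: 17.18
position: [545.9, -58.7, 130.3]
ee_rot: [-0.625, 0.78, 0.0, -0.0]
contact_force: [-4.2, 0.4, 10.6]
gripper_width: 20.0
```

>>> {"api": "move_arm", "payload": {"moves": [{"gripper": -1,"xyz": [0.35,-0.15,0],"angular": [0,0,0]},{"gripper": -1,"xyz": [0.72,-0.27,0],"angular": [0,0,0]},{"gripper": -1,"xyz": [1.09,-0.37,0],"angular": [0,0,0]},{"gripper": -1,"xyz": [1.47,-0.44,0],"angular": [0,0,0]}]}}

```text
clock: 17.68
position: [547.2, -73.7, 130.3]
ee_rot: [-0.625, 0.78, 0.0, 0.0]
contact_force: [-3.9, 1.8, 10.7]
gripper_width: 19.6
```

>>> {"api": "move_arm", "payload": {"moves": [{"gripper": -1,"xyz": [0.38,-0.04,0],"angular": [0,0,0]},{"gripper": -1,"xyz": [0.76,-0.06,0],"angular": [0,0,0]},{"gripper": -1,"xyz": [1.15,-0.05,0],"angular": [0,0,0]},{"gripper": -1,"xyz": [1.53,-0.01,0],"angular": [0,0,0]}]}}

```text
clock: 18.18
position: [544.4, -88.3, 130.3]
ee_rot: [-0.625, 0.78, 0.0, 0.001]
contact_force: [-2.8, 3.2, 9.1]
gripper_width: 20.1
```

>>> {"api": "move_arm", "payload": {"moves": [{"gripper": -1,"xyz": [0.38,0.06,0],"angular": [0,0,0]},{"gripper": -1,"xyz": [0.75,0.15,0],"angular": [0,0,0]},{"gripper": -1,"xyz": [1.12,0.27,0],"angular": [0,0,0]},{"gripper": -1,"xyz": [1.48,0.41,0],"angular": [0,0,0]}]}}

```text
clock: 18.68
position: [542.7, -93.9, 130.3]
ee_rot: [-0.625, 0.78, 0.001, 0.01]
contact_force: [4.8, 38.3, 6.8]
gripper_width: 20.1
```

The stop is reached: the handle stays at about -25° while the command is at -36°, with 38 N tangential. I ease the command back to -27° so that it presses lightly, and record the stop angle.

```bash
cat >> h.py <<'E'
CC=np.array([492.6,-70.5])
def P3(a,r=55.): t=np.radians(a); return np.array([CC[0]+r*np.cos(t),CC[1]+r*np.sin(t),0])
RT=Ro.from_quat([-0.625,0.78,0,0])
def sh(a0,al): return [(RT.inv().apply(P3(a)-P3(a0))/10).round(2)[:2].tolist() for a in al]
def rep():
    s=arm.read_state(); R=Ro.from_quat(s["ee_rot"]).as_matrix(); g=s["position"]-54*R[:,2]
    v=g[:2]-CC; print("grasp",g.round(2),"r",np.hypot(*v).round(2),"ang",np.degrees(np.arctan2(v[1],v[0])).round(2),"F",s["contact_force"].round(1),"w",round(s["gripper_width"],1),"t",s["clock"])
E
python3 - <<'E'
from h import *
rep(); print(sh(-36,[-30,-27]))
E
```

```text
grasp [541.91 -94.58 184.31] r 54.87 ang -26.03 F [ 4.8 38.3  6.8] w 20.1 t 18.675
[[-0.54, -0.2], [-0.82, -0.28]]
```

>>> {"api": "move_arm", "payload": {"moves": [{"gripper": -1,"xyz": [-0.54,-0.2,0],"angular": [0,0,0]},{"gripper": -1,"xyz": [-0.82,-0.28,0],"angular": [0,0,0]},{"gripper": -1,"xyz": [-0.82,-0.28,0],"angular": [0,0,0]},{"gripper": -1,"xyz": [-0.82,-0.28,0],"angular": [0,0,0]}]}}

```text
clock: 19.18
position: [542.5, -93.3, 130.3]
ee_rot: [-0.626, 0.78, 0.0, 0.002]
contact_force: [-2.7, 5.1, 8.9]
gripper_width: 20.2
```

Run:
```python
from h import *
rep()
for _ in range(4): arm.get_image("top"); rep()
a=-27
for k in range(8):
    print(a,[sh(a,[a+10*i for i in range(1,11)])]); a+=100
```

```text
grasp [542.36 -93.45 184.28] r 54.8 ang -24.76 F [-2.7  5.1  8.9] w 20.2 t 19.175
grasp [542.36 -93.46 184.28] r 54.8 ang -24.77 F [-2.6  6.   9. ] w 20.2 t 19.225
grasp [542.37 -93.43 184.3 ] r 54.8 ang -24.74 F [-3.2  5.5  8.7] w 20.3 t 19.275
grasp [542.37 -93.45 184.3 ] r 54.8 ang -24.75 F [-2.6  5.7  9. ] w 20.4 t 19.325
grasp [542.37 -93.44 184.3 ] r 54.8 ang -24.75 F [-2.4  5.4  8.7] w 20.1 t 19.375
-27 [[[-0.95, -0.16], [-1.9, -0.15], [-2.85, 0.03], [-3.74, 0.37], [-4.57, 0.85], [-5.3, 1.48], [-5.91, 2.22], [-6.38, 3.05], [-6.7, 3.96], [-6.85, 4.9]]]
73 [[[0.01, 0.96], [0.19, 1.9], [0.52, 2.8], [1.01, 3.62], [1.63, 4.35], [2.38, 4.96], [3.21, 5.43], [4.12, 5.75], [5.06, 5.91], [6.02, 5.9]]]
173 [[[0.94, -0.18], [1.84, -0.51], [2.67, -1.0], [3.39, -1.63], [4.0, -2.37], [4.47, -3.2], [4.79, -4.11], [4.95, -5.05], [4.94, -6.01], [4.76, -6.95]]]
273 [[[-0.34, -0.9], [-0.83, -1.72], [-1.45, -2.45], [-2.19, -3.06], [-3.02, -3.53], [-3.93, -3.85], [-4.87, -4.01], [-5.83, -4.0], [-6.78, -3.82], [-7.67, -3.48]]]
373 [[[-0.83, 0.49], [-1.55, 1.11], [-2.16, 1.85], [-2.63, 2.69], [-2.95, 3.59], [-3.11, 4.54], [-3.1, 5.5], [-2.92, 6.44], [-2.58, 7.34], [-2.1, 8.16]]]
473 [[[0.62, 0.73], [1.36, 1.34], [2.2, 1.81], [3.1, 2.13], [4.05, 2.28], [5.01, 2.27], [5.95, 2.1], [6.85, 1.76], [7.67, 1.27], [8.4, 0.65]]]
573 [[[0.61, -0.74], [1.08, -1.58], [1.4, -2.48], [1.55, -3.43], [1.54, -4.38], [1.37, -5.33], [1.03, -6.22], [0.54, -7.05], [-0.08, -7.78], [-0.82, -8.39]]]
673 [[[-0.84, -0.47], [-1.74, -0.79], [-2.69, -0.95], [-3.64, -0.94], [-4.59, -0.76], [-5.48, -0.42], [-6.31, 0.07], [-7.04, 0.69], [-7.65, 1.43], [-8.12, 2.26]]]
```

The stop is at -24.75° under 5 N, unloaded about -24.5° (total close 0.62 turn, within the given range). Next: two turns counter-clockwise, in 100° calls.

>>> {"api": "move_arm", "payload": {"moves": [{"gripper": -1,"xyz": [-0.95,-0.16,0],"angular": [0,0,0]},{"gripper": -1,"xyz": [-1.9,-0.15,0],"angular": [0,0,0]},{"gripper": -1,"xyz": [-2.85,0.03,0],"angular": [0,0,0]},{"gripper": -1,"xyz": [-3.74,0.37,0],"angular": [0,0,0]},{"gripper": -1,"xyz": [-4.57,0.85,0],"angular": [0,0,0]},{"gripper": -1,"xyz": [-5.3,1.48,0],"angular": [0,0,0]},{"gripper": -1,"xyz": [-5.91,2.22,0],"angular": [0,0,0]},{"gripper": -1,"xyz": [-6.38,3.05,0],"angular": [0,0,0]},{"gripper": -1,"xyz": [-6.7,3.96,0],"angular": [0,0,0]},{"gripper": -1,"xyz": [-6.85,4.9,0],"angular": [0,0,0]}]}}

```text
clock: 20.62
position: [509.5, -18.3, 130.3]
ee_rot: [-0.625, 0.78, -0.001, 0.0]
contact_force: [-0.5, -6.2, 6.9]
gripper_width: 20.0
```

>>> {"api": "move_arm", "payload": {"moves": [{"gripper": -1,"xyz": [0.01,0.96,0],"angular": [0,0,0]},{"gripper": -1,"xyz": [0.19,1.9,0],"angular": [0,0,0]},{"gripper": -1,"xyz": [0.52,2.8,0],"angular": [0,0,0]},{"gripper": -1,"xyz": [1.01,3.62,0],"angular": [0,0,0]},{"gripper": -1,"xyz": [1.63,4.35,0],"angular": [0,0,0]},{"gripper": -1,"xyz": [2.38,4.96,0],"angular": [0,0,0]},{"gripper": -1,"xyz": [3.21,5.43,0],"angular": [0,0,0]},{"gripper": -1,"xyz": [4.12,5.75,0],"angular": [0,0,0]},{"gripper": -1,"xyz": [5.06,5.91,0],"angular": [0,0,0]},{"gripper": -1,"xyz": [6.02,5.9,0],"angular": [0,0,0]}]}}

```text
clock: 21.88
position: [437.8, -63.0, 130.3]
ee_rot: [-0.625, 0.78, 0.0, 0.0]
contact_force: [-3.4, 2.1, 10.6]
gripper_width: 20.0
```

>>> {"api": "move_arm", "payload": {"moves": [{"gripper": -1,"xyz": [0.94,-0.18,0],"angular": [0,0,0]},{"gripper": -1,"xyz": [1.84,-0.51,0],"angular": [0,0,0]},{"gripper": -1,"xyz": [2.67,-1.0,0],"angular": [0,0,0]},{"gripper": -1,"xyz": [3.39,-1.63,0],"angular": [0,0,0]},{"gripper": -1,"xyz": [4.0,-2.37,0],"angular": [0,0,0]},{"gripper": -1,"xyz": [4.47,-3.2,0],"angular": [0,0,0]},{"gripper": -1,"xyz": [4.79,-4.11,0],"angular": [0,0,0]},{"gripper": -1,"xyz": [4.95,-5.05,0],"angular": [0,0,0]},{"gripper": -1,"xyz": [4.94,-6.01,0],"angular": [0,0,0]},{"gripper": -1,"xyz": [4.76,-6.95,0],"angular": [0,0,0]}]}}

```text
clock: 23.12
position: [496.1, -125.6, 130.3]
ee_rot: [-0.625, 0.78, -0.001, 0.0]
contact_force: [-2.4, 0.2, 9.4]
gripper_width: 20.1
```

>>> {"api": "move_arm", "payload": {"moves": [{"gripper": -1,"xyz": [-0.34,-0.9,0],"angular": [0,0,0]},{"gripper": -1,"xyz": [-0.83,-1.72,0],"angular": [0,0,0]},{"gripper": -1,"xyz": [-1.45,-2.45,0],"angular": [0,0,0]},{"gripper": -1,"xyz": [-2.19,-3.06,0],"angular": [0,0,0]},{"gripper": -1,"xyz": [-3.02,-3.53,0],"angular": [0,0,0]},{"gripper": -1,"xyz": [-3.93,-3.85,0],"angular": [0,0,0]},{"gripper": -1,"xyz": [-4.87,-4.01,0],"angular": [0,0,0]},{"gripper": -1,"xyz": [-5.83,-4.0,0],"angular": [0,0,0]},{"gripper": -1,"xyz": [-6.78,-3.82,0],"angular": [0,0,0]},{"gripper": -1,"xyz": [-7.67,-3.48,0],"angular": [0,0,0]}]}}

```text
clock: 24.38
position: [545.8, -58.1, 130.3]
ee_rot: [-0.625, 0.78, -0.0, -0.001]
contact_force: [-3.5, -2.1, 8.7]
gripper_width: 19.8
```

>>> {"api": "move_arm", "payload": {"moves": [{"gripper": -1,"xyz": [-0.83,0.49,0],"angular": [0,0,0]},{"gripper": -1,"xyz": [-1.55,1.11,0],"angular": [0,0,0]},{"gripper": -1,"xyz": [-2.16,1.85,0],"angular": [0,0,0]},{"gripper": -1,"xyz": [-2.63,2.69,0],"angular": [0,0,0]},{"gripper": -1,"xyz": [-2.95,3.59,0],"angular": [0,0,0]},{"gripper": -1,"xyz": [-3.11,4.54,0],"angular": [0,0,0]},{"gripper": -1,"xyz": [-3.1,5.5,0],"angular": [0,0,0]},{"gripper": -1,"xyz": [-2.92,6.44,0],"angular": [0,0,0]},{"gripper": -1,"xyz": [-2.58,7.34,0],"angular": [0,0,0]},{"gripper": -1,"xyz": [-2.1,8.16,0],"angular": [0,0,0]}]}}

```text
clock: 25.62
position: [473.1, -19.0, 130.3]
ee_rot: [-0.626, 0.78, -0.001, 0.002]
contact_force: [2.0, -1.5, 4.7]
gripper_width: 19.9
```

>>> {"api": "move_arm", "payload": {"moves": [{"gripper": -1,"xyz": [0.62,0.73,0],"angular": [0,0,0]},{"gripper": -1,"xyz": [1.36,1.34,0],"angular": [0,0,0]},{"gripper": -1,"xyz": [2.2,1.81,0],"angular": [0,0,0]},{"gripper": -1,"xyz": [3.1,2.13,0],"angular": [0,0,0]},{"gripper": -1,"xyz": [4.05,2.28,0],"angular": [0,0,0]},{"gripper": -1,"xyz": [5.01,2.27,0],"angular": [0,0,0]},{"gripper": -1,"xyz": [5.95,2.1,0],"angular": [0,0,0]},{"gripper": -1,"xyz": [6.85,1.76,0],"angular": [0,0,0]},{"gripper": -1,"xyz": [7.67,1.27,0],"angular": [0,0,0]},{"gripper": -1,"xyz": [8.4,0.65,0],"angular": [0,0,0]}]}}

```text
clock: 26.88
position: [446.0, -100.5, 130.3]
ee_rot: [-0.625, 0.78, 0.0, -0.0]
contact_force: [-4.0, 0.4, 11.2]
gripper_width: 19.8
```

>>> {"api": "move_arm", "payload": {"moves": [{"gripper": -1,"xyz": [0.61,-0.74,0],"angular": [0,0,0]},{"gripper": -1,"xyz": [1.08,-1.58,0],"angular": [0,0,0]},{"gripper": -1,"xyz": [1.4,-2.48,0],"angular": [0,0,0]},{"gripper": -1,"xyz": [1.55,-3.43,0],"angular": [0,0,0]},{"gripper": -1,"xyz": [1.54,-4.38,0],"angular": [0,0,0]},{"gripper": -1,"xyz": [1.37,-5.33,0],"angular": [0,0,0]},{"gripper": -1,"xyz": [1.03,-6.22,0],"angular": [0,0,0]},{"gripper": -1,"xyz": [0.54,-7.05,0],"angular": [0,0,0]},{"gripper": -1,"xyz": [-0.08,-7.78,0],"angular": [0,0,0]},{"gripper": -1,"xyz": [-0.82,-8.39,0],"angular": [0,0,0]}]}}

```text
clock: 28.12
position: [530.5, -110.3, 130.3]
ee_rot: [-0.625, 0.78, -0.0, 0.0]
contact_force: [-3.6, 0.4, 10.3]
gripper_width: 19.7
```

Run:
```python
from h import *
rep(); print(sh(-47,[-40,-33,-28,-25]))
```

```text
grasp [ 530.49 -110.26  184.25] r 54.92 ang -46.38 F [-3.6  0.4 10.3] w 19.7 t 28.125
[[-0.58, -0.34], [-1.19, -0.62], [-1.65, -0.76], [-1.93, -0.83]]
```

>>> {"api": "move_arm", "payload": {"moves": [{"gripper": -1,"xyz": [-0.58,-0.34,0],"angular": [0,0,0]},{"gripper": -1,"xyz": [-1.19,-0.62,0],"angular": [0,0,0]},{"gripper": -1,"xyz": [-1.65,-0.76,0],"angular": [0,0,0]},{"gripper": -1,"xyz": [-1.93,-0.83,0],"angular": [0,0,0]},{"gripper": -1,"xyz": [-1.93,-0.83,0],"angular": [0,0,0]},{"gripper": -1,"xyz": [-1.93,-0.83,0],"angular": [0,0,0]}]}}

```text
clock: 28.88
position: [542.6, -93.0, 130.3]
ee_rot: [-0.625, 0.78, -0.0, 0.0]
contact_force: [-2.0, 0.6, 9.7]
gripper_width: 19.9
```

Run:
```python
from h import *
rep()
for n in("scene","top"):
    p,d,c,X=tag(n); cv2.imwrite(f"pics/{n}9.png",p)
a=cv2.imread("pics/scene9.png")[130:320,220:440]; b=cv2.imread("pics/top9.png")[140:260,200:460]
cv2.imwrite("pics/c9.png",cv2.vconcat([cv2.resize(a,(440,330)),cv2.resize(b,(440,203))]))
rep()
```

```text
grasp [542.53 -92.98 184.29] r 54.76 ang -24.24 F [-2.   0.6  9.7] w 19.9 t 28.875
scene tag top z 133.0 ((494.2938232421875, 373.0625), (73.0606460571289, 36.51785659790039), 77.06425476074219) 149
top tag top z 131.8 ((494.9936828613281, 372.8118896484375), (70.48277282714844, 36.02219772338867), 77.45519256591797) 335
grasp [542.55 -93.   184.29] r 54.79 ang -24.24 F [-2.6  1.1  9.2] w 20.0 t 28.975
```

View pics/c9.png

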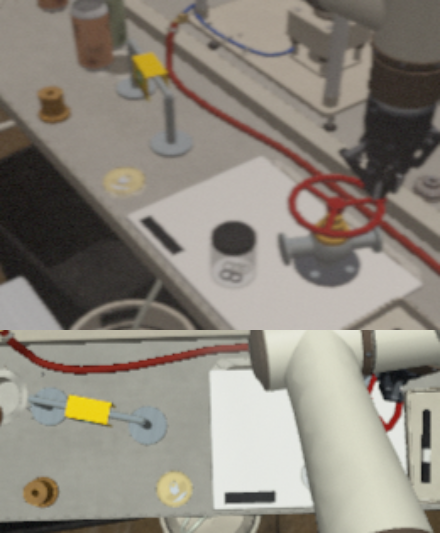

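The picture shows the tag astride the bar and the jar, chuck and can ends in place, with the gripper on the handle. The handle is at -24.24°, against -24.5° unloaded at the stop. I hand in.

```bash
python3 -c "
from h import *
print(arm.job_done()); rep()"
```

```text
the job is handed in; nothing more can be done
None
the job is handed in; nothing more can be done
```

I finished the job and handed it in at about 29 s. The tag hangs on the bar, the valve was closed to its stop and reopened two turns, and the gripper still holds the handle.

- **Tag:** My first two grasps closed on air. The cameras showed the real fingertips about 35 mm short of the reported TCP along the tool axis. After correcting for that, the tag was gripped, lowered over the bar and released. The last check put it level and lined up with the bar, centred near (495, 373). The wrist camera read its top at 129 mm, as expected. The scene and top cameras read 132–133 mm, a few mm high, as they did for the tag on the cover.
- **Valve closing:** I turned the wheel about 0.62 turn clockwise until it hit a hard stop, with about 38 N on the handle. At the stop the handle angle was about -24.75° under light load, or about -24.5° unloaded by my estimate.
- **Valve opening:** I then turned it 720° counter-clockwise. The handle ended at -24.24°, so the setting is two turns to within about 0.5°. The grip measured about 20 mm, where the handle is listed as 22 mm thick.
- **Wheel centre:** The cameras and the arm disagreed by about 3 mm in y on where the wheel centre is. I followed the forces, which after that stayed near 10 N while turning, apart from the push against the stop.
- **Bystanders:** In the final picture the jar, chuck and can ends look unmoved. I checked this by eye only.

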